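# Load the control caddy

## Robot

A 6-joint arm with a two-finger parallel gripper is mounted at the origin on a cart in front of the work surface, level with it; the furniture and walls round the work are solid. World frame = base frame: x ahead of the robot, y to its left, z up, the work surface at z = 0. Lengths are in m, angles in rad, forces in N, time in s.
With the tool pointing down it reaches from about 0.425 to 0.95 m from the base axis. Payload 3.5 kg.
Tool frame: the origin (TCP) lies at the very end of the fingers, on their centre line; the grasp point (between the pads) lies 19 mm behind it (ctrl.grip_point_offset is the distance from the TCP to the grasp point, in m); z points along the fingers, y is the line along which they close (so a half turn about z gives the same grasp; the last joint's range is limited). The gripper opens to 85 mm and grips with 20 to 120 N. Pads are 22 mm wide; open, the fingers measure 114 mm over their backs; the gripper's body (76 mm by 85 mm) begins 54 mm behind the grasp point. The pads swing forward as they close: fully open they stand 13 mm farther back than shut.
Start: joints at [1.038, 0.286, 1.577, -0, 1.279, -0.15], TCP at [0.252, 0.626, 0.208] pointing down, gripper open.
Joint ranges: [-2.77, 2.77], [-0.9, 2.22], [0.21, 2.48], [-1.53, 4.67], [0.24, 2.81], [-2.84, 2.84]. Speed limits (rad/s): [2.79, 2.79, 3.14, 3.14, 3.14, 3.14].

## Interface

Orientations are given as a unit quaternion [x, y, z, w].
In Python, from plant import ctrl gives the robot as it stands. The module is installed in compiled form; this text tells all that it offers.
- The arm moves only by the shell command python3 -m pendant 'ROWS' [OPENING] [FORCE]. ROWS is JSON, a list of rows, each an object of numbers: "dx", "dy", "dz": the shift along the tool's x, y, z in cm; "twist": the turn about the tool's z in degrees. A call has 1 to 10 rows; each row is the pose to reach, as a shift and turn from the pose commanded when the call began, along the tool's axes at that moment; what a row does not reach only later rows make up. A row lasts 1/8 s, in which the tool goes at most 62.5 mm and 10.7 degrees, less where a joint would pass 70% of its speed; a pose out of reach is approached as far as the arm can. A call with a gripper value outside its range is refused whole. OPENING is the opening in per cent of the stroke, from 0 (shut) to 100 (fully open), set as the call begins (- or left out, the last holds). The fingers move at their own pace and stop on an object; FORCE is the grip in N (left out, the last holds). Time passes only in rows, so rows that repeat a pose let the fingers close. It gives the time, the measured TCP pose, the force, the opening and the grip force at its end, in the units of the state.
- ctrl.get_state(): the state, without advancing time (a new reading comes with each control period).
- ctrl.read_camera(name): name is "scene" or "top" or "wrist"; returns a dict with "img" (420x560x3 uint8, red, green, blue), "depth" (420x560 float32, m along the optical axis (not along the pixel's ray), 0 where there is no reading), "camera_matrix" (3x3 intrinsics, pixels), "distortion" ([k1, k2, p1, p2, k3] as OpenCV has them; the pictures are not rectified), "xyz" and "rotation" of the camera in the world; the wrist camera has in their place "tool_from_camera" (4x4, takes a point from camera to tool coordinates, whose origin is the TCP and whose axes are the flange's). Camera axes: x right, y up, looking along -z (the intrinsics and any distortion apply to the point x, -y, -z); pixel columns grow to the right and rows downward; lengths in m; the calibration is good to about 2 mm. A picture is of the moment at which its call begins: read the wrist's pose just before it.
- ctrl.sign_off(): hands the job in; it is judged then, once.
The state is a dict: "time": time; "qpos": joint angles; "dq": joint speeds; "joint_efforts": joint torques, N m; "eef_pos": TCP position; "tcp_rot": TCP orientation; "contact_force": force on the tool from outside, world axes, zero at the start; "wrist_torque": the same for the moment, N m; "opening": opening from 0.0 (shut) to 1.0 (fully open); "finger_force": force on a finger pad.
Only numpy, scipy, OpenCV 4.12 (cv2) and the standard library are available. Lean on these libraries where they do the work, as an engineer would, in place of code of your own. Each camera call takes 0.05 s, during which the arm holds its last target. There are 200 camera calls.

## Task

Get the round white caddy ready for today's control run. First take out the white-capped stain vial that was left in one of its cups and stand it in the grey dish; then stand the red-, the blue- and the yellow-capped control vial, in that order, each in the cup of its own colour. Set every vial down upright and gently without dropping it or knocking it over, and leave the green-capped and the black-capped vial standing where they are.

Things in the scene. Friction and masses are not known exactly. Their poses are not given: they have to be found in the camera images.
- vial_red: control vial with red screw cap and red label band on white plastic; an upright cylinder 27 mm across up to 43 mm, cap 23 mm across from 42 to 52 mm, 52 mm tall in all, about 15 g. Stands on the table. Origin: centre of its underside, z up along its axis. Grip it round the body.
- vial_blue: control vial with blue screw cap and blue label band on white plastic; an upright cylinder 27 mm across up to 43 mm, cap 23 mm across from 42 to 52 mm, 52 mm tall in all, about 15 g. Stands on the table. Origin: centre of its underside, z up along its axis. Grip it round the body.
- vial_yellow: control vial with yellow screw cap and yellow label band on white plastic; an upright cylinder 27 mm across up to 43 mm, cap 23 mm across from 42 to 52 mm, 52 mm tall in all, about 15 g. Stands on the table. Origin: centre of its underside, z up along its axis. Grip it round the body.
- stain_vial: stain vial with white screw cap and purple label band; an upright cylinder 32 mm across up to 49 mm, cap 28 mm across above, 60 mm tall in all, about 30 g. Stands at the start in one of the three cups. Origin: centre of its underside, z up along its axis. Grip it round the body.
- vial_green: look-alike to leave alone: vial with green screw cap and green label band on white plastic, same size as the control vials (27 mm across, 52 mm tall), standing among them on the table. Origin: centre of its underside.
- cleaner_vial: to leave alone: larger bottle with black screw cap and orange label, 42 mm across, 85 mm tall, standing on the table. Origin: centre of its underside.
- cup_red: red open round cup fixed on the round white caddy (a disc 148 mm across and 6 mm thick with a 17 mm high steel knob at its middle; three cups in a triangle, 73 mm between centres). 54 mm across outside, 48 mm inside, 14 mm high, floor 3 mm thick. Origin: centre of its underside (6 mm over the table), so a vial in it stands 3 mm above the origin and the rim is 14 mm above the origin. Does not move.
- cup_blue: blue open round cup fixed on the round white caddy (a disc 148 mm across and 6 mm thick with a 17 mm high steel knob at its middle; three cups in a triangle, 73 mm between centres). 54 mm across outside, 48 mm inside, 14 mm high, floor 3 mm thick. Origin: centre of its underside (6 mm over the table), so a vial in it stands 3 mm above the origin and the rim is 14 mm above the origin. Does not move.
- cup_yellow: yellow open round cup fixed on the round white caddy (a disc 148 mm across and 6 mm thick with a 17 mm high steel knob at its middle; three cups in a triangle, 73 mm between centres). 54 mm across outside, 48 mm inside, 14 mm high, floor 3 mm thick. Origin: centre of its underside (6 mm over the table), so a vial in it stands 3 mm above the origin and the rim is 14 mm above the origin. Does not move.
- dish: grey open round dish fixed on the mouse mat, 64 mm across outside, 58 mm inside, 14 mm high, floor 3 mm thick. Origin: centre of its underside (about 3 mm over the table), so a vial in it stands 3 mm above the origin. Does not move.
Things that resemble listed ones, but are neither listed nor needed, are in the scene too. Leave any orange look-alike of the vial_yellow alone.

How it is judged:
By the outcome, as a careful person would: the job done as asked, in the order asked, and still so for the second after the job is handed in, with the robot touching nothing.
It also fails if it takes over 112 s, if anything falls off the work surface, if the arm or the gripper's body presses on something with over 40 N, if the wrist force passes 120 N, or if a joint passes its speed limit or range.

## Working session

There is one attempt and no reset: what is moved stays moved. The work goes in short steps, Python scripts to look and compute and a shell command to move; the robot and the scene stay as the last step left them, time stands still between calls to the robot, and variables do not carry over. Pictures are saved under pics/ and viewed, at most 15 in all, crops included, and the job is handed in when it is done.

```bash
mkdir -p pics; cat > h.py <<'E'
import numpy as np, cv2, pickle
from plant import ctrl
from scipy.spatial.transform import Rotation as R
def shot(n,tag):
    s=ctrl.get_state(); c=ctrl.read_camera(n); c['state']=s
    pickle.dump(c,open(f'{tag}.pkl','wb')); cv2.imwrite(f'pics/{tag}.png',c['img'][:,:,::-1]); return c
def pose(c):
    if 'xyz' in c: 
        r=np.array(c['rotation']); r=r if r.shape==(3,3) else R.from_quat(r).as_matrix()
        return r,np.array(c['xyz'])
    T=np.array(c['tool_from_camera']); s=c['state']; r=R.from_quat(s['tcp_rot']).as_matrix()
    return r@T[:3,:3], r@T[:3,3]+np.array(s['eef_pos'])
def cloud(c):
    h,w=c['depth'].shape; v,u=np.mgrid[:h,:w]
    p=cv2.undistortPoints(np.stack([u,v],-1).reshape(-1,1,2).astype(float),np.array(c['camera_matrix']),np.array(c['distortion'])).reshape(h,w,2)
    d=c['depth']; P=np.stack([p[...,0]*d,-p[...,1]*d,-d],-1)
    r,t=pose(c); W=P@r.T+t; W[d==0]=np.nan; return W
E
python3 - <<'E'
from h import *
for n in('top','scene'):
    c=shot(n,n+'0'); print(c['xyz'],c['rotation'],c['camera_matrix'],c['distortion'])
s=ctrl.get_state(); print(s['eef_pos'],s['tcp_rot'],s['opening'],ctrl.grip_point_offset)
E
```

```text
[0.27818906 0.00393369 1.14265985] [ 0.05544698 -0.0783119  -0.69467721  0.71289301] [[410.85083455   0.         283.08110999]
 [  0.         410.85083455 220.92582541]
 [  0.           0.           1.        ]] [-0.07512497  0.          0.          0.          0.        ]
[-0.12850413  0.79208929  0.59824083] [-0.15714561  0.48423397  0.81026225 -0.29034084] [[467.00704796   0.         275.83220644]
 [  0.         467.00704796 210.62740638]
 [  0.           0.           1.        ]] [-0.15383916  0.          0.          0.          0.        ]
[0.25174899 0.62558643 0.20674127] [ 1.90236287e-01  9.81737726e-01 -1.02736489e-03 -3.68879587e-04] 0.998679277971448 0.0187
```

View pics/top0.png

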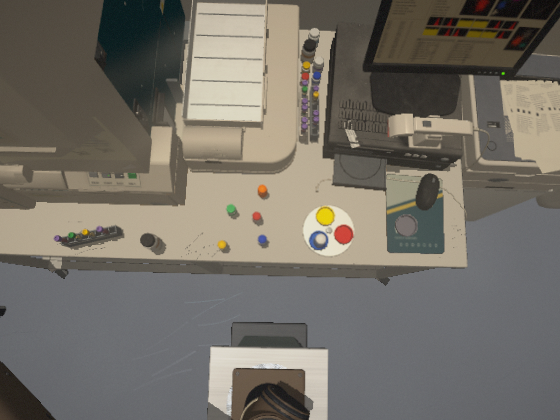

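View pics/scene0.png

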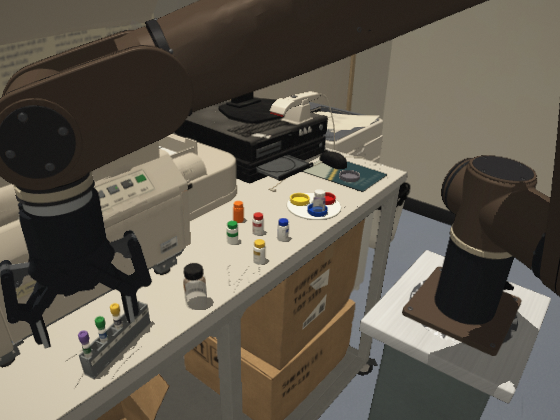

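The top picture shows the following:
- **Caddy:** its centre is near (329,231), with the yellow cup at (326,216), the red cup at (343,234) and the blue cup at (320,240). The white-capped stain vial stands in the blue cup.
- **Dish:** grey, at (405,225) on the mat.
- **Vials that could be confused:** red (257,216), orange (263,190), yellow (222,245), blue (262,240), green (231,210) and the black-capped cleaner (149,241). There are also rack tubes at (85,237) and (310,90).

I'm choosing red (257,216), blue (262,240) and yellow (222,245). I'll check these in a close crop and measure them.

```bash
python3 - <<'E'
from h import *
c=pickle.load(open('top0.pkl','rb')); W=cloud(c)
for n,(u,v) in dict(red=(257,216),orange=(263,190),yellow=(222,245),blue=(262,240),green=(231,210),clean=(149,241),stain=(320,240),cr=(343,234),cy=(326,216),knob=(329,231),dish=(405,225),table=(290,200),mat=(420,245)).items():
    print(n,W[v,u].round(3),c['img'][v,u])
cr=c['img'][160:275,130:460]; cv2.imwrite('pics/crop0.png',cv2.resize(cr[:,:,::-1],None,fx=2.4,fy=2.4,interpolation=cv2.INTER_CUBIC))
E
```

```text
red [0.499 0.042 0.054] [201  80  66]
orange [0.573 0.028 0.051] [226 124  39]
yellow [0.417 0.132 0.055] [222 179  32]
blue [0.434 0.026 0.053] [ 75  88 161]
green [0.514 0.113 0.052] [ 92 171  97]
clean [0.418 0.318 0.087] [69 66 58]
stain [ 0.436 -0.128  0.069] [217 208 185]
cr [ 0.463 -0.2    0.01 ] [203  69  58]
cy [ 0.513 -0.151  0.011] [231 207  14]
knob [ 0.47  -0.159  0.018] [185 177 160]
dish [ 0.495 -0.38   0.006] [121 113 110]
table [ 0.559 -0.049  0.   ] [187 175 151]
mat [ 0.438 -0.422  0.006] [78 90 86]
```

View pics/crop0.png

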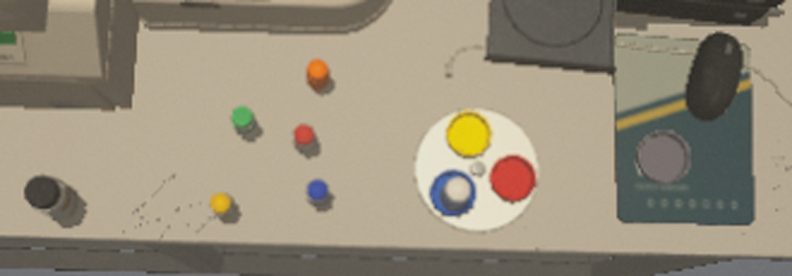

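The crop confirms the choice. In it, yellow (221,203) is clearly yellower than orange (317,72). Red is at (304,135), blue at (317,190) and green at (243,119). Next I'll get more exact centres.

```bash
cat >> h.py <<'E'
def circ(P,n=200):  # least-squares circle
    A=np.c_[2*P,np.ones(len(P))]; s=np.linalg.lstsq(A,(P**2).sum(1),rcond=None)[0]
    return s[:2],np.sqrt(s[2]+s[0]**2+s[1]**2)
def blob(W,xy,z0,z1,r,ax=None):
    m=(np.hypot(W[...,0]-xy[0],W[...,1]-xy[1])<r)&(W[...,2]>z0)&(W[...,2]<z1); P=W[m]
    q,R_=cv2.minEnclosingCircle(P[:,:2].astype(np.float32)); return P[:,:2].mean(0),np.array(q),R_,len(P),np.median(P[:,2])
def go(x,y,z,yd=None):
    "delta in tool axes (cm) to TCP target; yd = wanted world angle (deg, mod 180) of the finger line"
    s=ctrl.get_state(); M=R.from_quat(s['tcp_rot']).as_matrix(); d=M.T@(np.array([x,y,z])-s['eef_pos'])*100
    a=np.degrees(np.arctan2(M[1,1],M[0,1])); t=None if yd is None else -((yd-a+90)%180-90)
    print('d',d.round(2),'yang',round(a,1),'twist',t,'tilt',M[2].round(3),'q6',s['qpos'][5].round(2),'t',round(s['time'],2))
E
python3 - <<'E'
from h import *
c=pickle.load(open('top0.pkl','rb')); W=cloud(c)
for n,xy,z0,z1,r in [('red',(.499,.042),.044,.06,.02),('yellow',(.417,.132),.044,.06,.02),('blue',(.434,.026),.044,.06,.02),('green',(.514,.113),.044,.06,.02),('clean',(.418,.318),.075,.1,.03),('stain',(.436,-.128),.055,.08,.025)]:
    print(n,*[np.round(a,4) for a in blob(W,xy,z0,z1,r)])
h=cv2.cvtColor(c['img'],cv2.COLOR_RGB2HSV)
def col(n,uv,lo,hi):
    m=cv2.inRange(h,lo,hi); 
    k,l=cv2.connectedComponents(m); m=l==l[uv[1],uv[0]]; P=W[m]; q,r=cv2.minEnclosingCircle(P[:,:2].astype(np.float32)); print(n,P.mean(0).round(4),np.round(q,4),round(r,4),len(P))
col('cr',(343,234),(0,100,60),(8,255,255)); col('cy',(326,216),(22,150,60),(34,255,255))
m=(np.hypot(W[...,0]-.47,W[...,1]+.159)<.1)&(W[...,2]>.003)&(h[...,1]<60)&(h[...,2]>190); P=W[m]; print('disc',cv2.minEnclosingCircle(P[:,:2].astype(np.float32)))
go(.47,-.1,.2)
E
```

```text
red [0.5015 0.0428] [0.5021 0.0425] 0.0115 60 0.051
yellow [0.4207 0.1332] [0.4207 0.133 ] 0.0116 63 0.0517
blue [0.439  0.0254] [0.4391 0.0255] 0.0119 61 0.052
green [0.5201 0.1135] [0.5204 0.1135] 0.0121 64 0.051
clean [0.4224 0.3233] [0.4229 0.3248] 0.0188 169 0.0847
stain [ 0.4396 -0.1287] [ 0.4408 -0.1298] 0.0151 100 0.0682
cr [ 0.4637 -0.2001  0.0113] [ 0.463  -0.2002] 0.0268 283
cy [nan nan nan] [ 0.5149 -0.1481] 0.0263 262
disc ((0.47502121329307556, -0.1592397391796112), 0.07346876710653305)
d [-47.35 -59.15   0.79] yang 68.1 twist None tilt [ 0.    -0.002 -1.   ] q6 -0.15 t 0.1
```

```bash
python3 -m pendant '[{"dx":-4.5,"dy":-3.9},{"dx":-9,"dy":-7.8},{"dx":-13.5,"dy":-11.7},{"dx":-18,"dy":-15.6},{"dx":-22.5,"dy":-19.4},{"dx":-27,"dy":-23.3},{"dx":-31.5,"dy":-27.2},{"dx":-36,"dy":-31},{"dx":-40,"dy":-34.5},{"dx":-41,"dy":-35}]'; python3 - <<'E'
from h import *
go(.46,-.16,.2,45)
E
```

```text
d [-48.66 -65.09   0.8 ] yang 68.1 twist 23.066859411310503 tilt [ 0.    -0.002 -1.   ] q6 -0.15 t 0.1$[0]: bad value
```

```bash
python3 -m pendant '[{"dx":-4.5,"dy":-3.9,"dz":0,"twist":0},{"dx":-9,"dy":-7.8,"dz":0,"twist":0},{"dx":-13.5,"dy":-11.7,"dz":0,"twist":0},{"dx":-18,"dy":-15.6,"dz":0,"twist":0},{"dx":-22.5,"dy":-19.4,"dz":0,"twist":0},{"dx":-27,"dy":-23.3,"dz":0,"twist":0},{"dx":-31.5,"dy":-27.2,"dz":0,"twist":0},{"dx":-36,"dy":-31,"dz":0,"twist":0},{"dx":-40,"dy":-34.5,"dz":0,"twist":0},{"dx":-41,"dy":-35,"dz":0,"twist":0}]'; python3 - <<'E'
from h import *
go(.46,-.16,.2,45)
E
```

```text
time: 1.35
eef_pos: [0.5024, 0.1457, 0.2076]
tcp_rot: [0.192, 0.981, -0.0, -0.0]
contact_force: [-0.0, -0.2, -0.1]
opening: 0.999
finger_force: 0.0
d [ -7.61 -29.91   0.77] yang 67.8 twist 22.821810806762784 tilt [ 0.001 -0.001 -1.   ] q6 -1.1 t 1.35
```

```bash
python3 -m pendant '[{"dx":-1.5,"dy":-6,"dz":0,"twist":5},{"dx":-3,"dy":-12,"dz":0,"twist":10},{"dx":-4.5,"dy":-18,"dz":0,"twist":15},{"dx":-6,"dy":-24,"dz":0,"twist":20},{"dx":-7.6,"dy":-29.9,"dz":0,"twist":23},{"dx":-7.6,"dy":-29.9,"dz":0,"twist":23},{"dx":-7.6,"dy":-29.9,"dz":0,"twist":23}]'; python3 - <<'E'
from h import *
c=shot('wrist','w1'); W=cloud(c)
for n,xy,z0,z1,r in [('stain',(.44,-.129),.055,.08,.03)]:
    print(n,*[np.round(a,4) for a in blob(W,xy,z0,z1,r)])
print(np.array(c['tool_from_camera']).round(3))
go(.44,-.129,.1,45)
E
```

```text
time: 2.22
eef_pos: [0.4604, -0.1565, 0.2076]
tcp_rot: [0.382, 0.924, 0.0, -0.001]
contact_force: [-0.2, 0.3, 0.4]
opening: 1.0
finger_force: 0.0
stain [ 0.4398 -0.1268] [ 0.441  -0.1279] 0.0154 995 0.0693
[[-0.001  0.951  0.31   0.079]
 [ 1.     0.001 -0.001  0.   ]
 [-0.001  0.31  -0.951 -0.166]
 [ 0.     0.     0.     1.   ]]
d [ 3.35  0.46 10.77] yang 45.2 twist 0.16821529623551612 tilt [ 0.001  0.    -1.   ] q6 -1.32 t 2.27
```

View pics/w1.png

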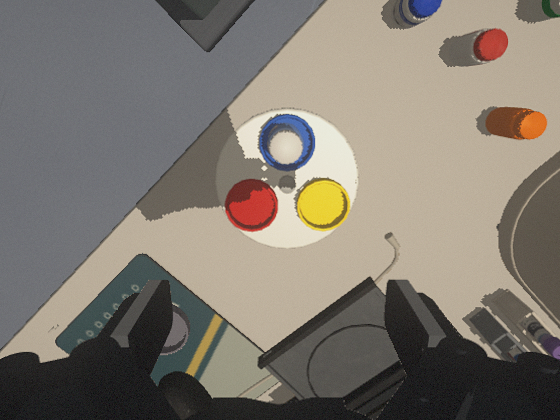

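The wrist picture shows the stain vial at (287,146), standing in the blue cup. The red cup is at (251,205), the yellow cup at (323,204), and the dish is partly hidden at about (172,328). I'll measure the cups now.

```bash
cat >> h.py <<'E'
def col(c,W,n,uv,lo,hi,z=(0.003,.03)):
    h=cv2.cvtColor(c['img'],cv2.COLOR_RGB2HSV); m=cv2.inRange(h,lo,hi); k,l=cv2.connectedComponents(m); m=(l==l[uv[1],uv[0]])&(W[...,2]>z[0])&(W[...,2]<z[1]); P=W[m]
    q,r=cv2.minEnclosingCircle(P[:,:2].astype(np.float32)); print(n,P.mean(0).round(4),np.round(q,4),round(r,4),len(P))
E
python3 - <<'E'
from h import *
c=pickle.load(open('w1.pkl','rb')); W=cloud(c)
col(c,W,'cr',(251,205),(0,100,40),(10,255,255)); col(c,W,'cy',(323,204),(20,130,40),(36,255,255)); col(c,W,'cb',(264,143),(100,80,30),(130,255,255))
col(c,W,'cr',(251,205),(0,100,40),(10,255,255),(.015,.024)); col(c,W,'cy',(323,204),(20,130,40),(36,255,255),(.015,.024)); col(c,W,'cb',(264,143),(100,80,30),(130,255,255),(.015,.024))
h=cv2.cvtColor(c['img'],cv2.COLOR_RGB2HSV); print(h[143,262:268].tolist())
go(.4405,-.128,.1,45); go(.4405,-.128,.026)
E
```

```text
cr [ 0.4649 -0.1987  0.0122] [ 0.4646 -0.1972] 0.0272 2171
cy [ 0.5164 -0.1461  0.0124] [ 0.5172 -0.1455] 0.0291 2173
cb [ 0.4433 -0.1241  0.0145] [ 0.4449 -0.1274] 0.0268 1098
cr [ 0.4644 -0.1974  0.0197] [ 0.4642 -0.1976] 0.0268 543
cy [ 0.5152 -0.1448  0.0196] [ 0.5151 -0.146 ] 0.027 572
cb [ 0.4425 -0.1252  0.0202] [ 0.4447 -0.1276] 0.0266 493
[[112, 108, 102], [113, 85, 84], [115, 94, 95], [113, 93, 96], [111, 86, 92], [0, 9, 89]]
d [ 3.38  0.56 10.77] yang 45.2 twist 0.16821529623551612 tilt [ 0.001  0.    -1.   ] q6 -1.32 t 2.27
d [ 3.37  0.56 18.17] yang 45.2 twist None tilt [ 0.001  0.    -1.   ] q6 -1.32 t 2.27
```

```bash
python3 -m pendant '[{"dx":2,"dy":0.4,"dz":4,"twist":0},{"dx":3.4,"dy":0.6,"dz":8,"twist":0},{"dx":3.4,"dy":0.6,"dz":10,"twist":0},{"dx":3.4,"dy":0.6,"dz":10,"twist":0},{"dx":3.4,"dy":0.6,"dz":10,"twist":0}]'; python3 - <<'E'
from h import *
c=shot('wrist','w2'); W=cloud(c)
print(*[np.round(a,4) for a in blob(W,(.44,-.128),.055,.08,.03)])
go(.4405,-.1278,.026,45)
E
```

```text
time: 2.9
eef_pos: [0.4417, -0.1286, 0.1092]
tcp_rot: [0.381, 0.924, -0.0, 0.001]
contact_force: [-0.4, -0.4, -1.0]
opening: 1.005
finger_force: 0.0
[ 0.4391 -0.1257] [ 0.4406 -0.1272] 0.0152 1921 0.0692
d [ 0.21 -0.02  8.35] yang 45.2 twist 0.15178326201242953 tilt [-0.003  0.001 -1.   ] q6 -1.29 t 2.95
```

```bash
python3 -m pendant '[{"dx":0.2,"dy":0,"dz":3,"twist":0},{"dx":0.2,"dy":0,"dz":6,"twist":0},{"dx":0.2,"dy":0,"dz":8,"twist":0},{"dx":0.2,"dy":0,"dz":8.3,"twist":0},{"dx":0.2,"dy":0,"dz":8.3,"twist":0},{"dx":0.2,"dy":0,"dz":8.3,"twist":0}]'; python3 -m pendant '[{"dx":0,"dy":0,"dz":0,"twist":0},{"dx":0,"dy":0,"dz":0,"twist":0},{"dx":0,"dy":0,"dz":0,"twist":0},{"dx":0,"dy":0,"dz":0,"twist":0},{"dx":0,"dy":0,"dz":0,"twist":0},{"dx":0,"dy":0,"dz":0,"twist":0}]' 25 30
```

```text
time: 3.7
eef_pos: [0.4404, -0.1283, 0.0265]
tcp_rot: [0.382, 0.924, -0.0, 0.001]
contact_force: [-0.4, 0.2, -0.3]
opening: 1.001
finger_force: 0.0
time: 4.45
eef_pos: [0.4395, -0.1279, 0.0253]
tcp_rot: [0.382, 0.924, -0.0, 0.0]
contact_force: [-0.1, 0.7, 3.6]
opening: 0.352
finger_force: 29.6
```

```bash
python3 -m pendant '[{"dx":0,"dy":0,"dz":-1,"twist":0},{"dx":0,"dy":0,"dz":-3,"twist":0},{"dx":0,"dy":0,"dz":-6,"twist":0},{"dx":0,"dy":0,"dz":-9,"twist":0},{"dx":0,"dy":0,"dz":-10,"twist":0},{"dx":0,"dy":0,"dz":-10,"twist":0},{"dx":0,"dy":0,"dz":-10,"twist":0}]'; python3 - <<'E'
from h import *
c=pickle.load(open('top0.pkl','rb')); W=cloud(c)
print(*[np.round(a,4) for a in blob(W,(.495,-.38),.012,.022,.045)])
c=shot('wrist','w3'); W=cloud(c)
print(*[np.round(a,4) for a in blob(W,(.495,-.38),.012,.022,.045)])
go(.495,-.38,.125)
E
```

```text
time: 5.32
eef_pos: [0.4383, -0.1272, 0.1236]
tcp_rot: [0.382, 0.924, 0.0, -0.001]
contact_force: [-0.7, -0.7, -1.1]
opening: 0.353
finger_force: 29.7
[ 0.495  -0.3755] [ 0.4947 -0.3805] 0.0327 75 0.0163
[ 0.4877 -0.3627] [ 0.4913 -0.3692] 0.0298 148 0.0162
d [-21.87 -13.89  -0.2 ] yang 45.1 twist None tilt [ 0.003 -0.001 -1.   ] q6 -1.29 t 5.38
```

View pics/w3.png

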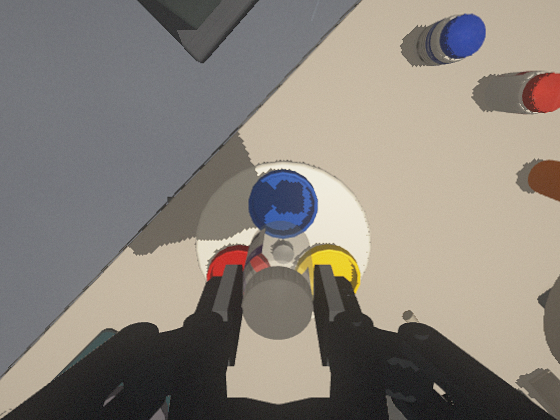

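The stain vial is held upright, with its cap at (278,300), and the blue cup at (283,203) is empty. I'll carry it to the dish.

```bash
python3 -m pendant '[{"dx":-3,"dy":-1.9,"dz":0,"twist":0},{"dx":-7,"dy":-4.5,"dz":0,"twist":0},{"dx":-11,"dy":-7,"dz":0,"twist":0},{"dx":-15,"dy":-9.5,"dz":0,"twist":0},{"dx":-19,"dy":-12.1,"dz":0,"twist":0},{"dx":-21.5,"dy":-13.7,"dz":0,"twist":0},{"dx":-21.9,"dy":-13.9,"dz":0,"twist":0},{"dx":-21.9,"dy":-13.9,"dz":0,"twist":0},{"dx":-21.9,"dy":-13.9,"dz":0,"twist":0}]'; python3 - <<'E'
from h import *
c=shot('top','t4'); W=cloud(c)
print('dish',*[np.round(a,4) for a in blob(W,(.495,-.38),.012,.022,.045)])
c=shot('wrist','w4'); W=cloud(c)
print('vial',*[np.round(a,4) for a in blob(W,(.495,-.38),.15,.175,.03)])
print('dish',*[np.round(a,4) for a in blob(W,(.495,-.38),.012,.022,.045)])
go(.4945,-.3805,.0233)
E
```

```text
time: 6.5
eef_pos: [0.4959, -0.3794, 0.1244]
tcp_rot: [0.382, 0.924, 0.0, -0.001]
contact_force: [-0.5, -0.7, -0.6]
opening: 0.354
finger_force: 29.7
dish [ 0.5124 -0.3666] [ 0.5031 -0.3724] 0.0298 34 0.0163
vial [ 0.4929 -0.3764] [ 0.4915 -0.3753] 0.0286 7564 0.1683
dish [ 0.49   -0.3752] [ 0.4947 -0.3793] 0.032 930 0.017
d [ 0.05 -0.17 10.16] yang 45.1 twist None tilt [ 0.001  0.    -1.   ] q6 -1.6 t 6.6
```

View pics/w4.png

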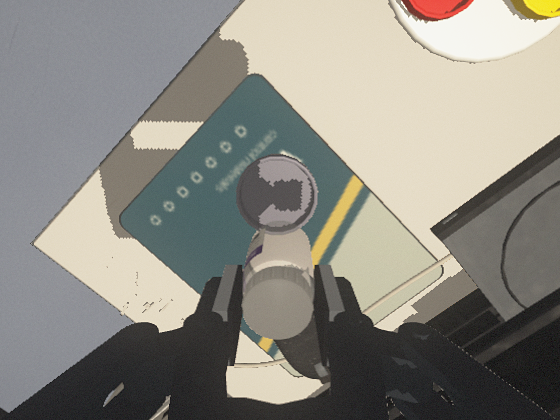

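The held vial is upright, with its cap at (278,302). The dish below it is at (277,193), and its measured centre matches the tool position within 2 mm. I'll lower it gently.

```bash
python3 -m pendant '[{"dx":0,"dy":-0.1,"dz":3,"twist":0},{"dx":0,"dy":-0.1,"dz":6,"twist":0},{"dx":0,"dy":-0.1,"dz":8.5,"twist":0},{"dx":0,"dy":-0.1,"dz":9.5,"twist":0},{"dx":0,"dy":-0.1,"dz":9.9,"twist":0},{"dx":0,"dy":-0.1,"dz":10.1,"twist":0},{"dx":0,"dy":-0.1,"dz":10.1,"twist":0},{"dx":0,"dy":-0.1,"dz":10.1,"twist":0}]'; python3 -m pendant '[{"dx":0,"dy":0,"dz":0.1,"twist":0},{"dx":0,"dy":0,"dz":0.1,"twist":0}]'
```

```text
time: 7.6
eef_pos: [0.4958, -0.3819, 0.0249]
tcp_rot: [0.382, 0.924, -0.0, 0.001]
contact_force: [0.6, 1.0, -0.9]
opening: 0.354
finger_force: 29.7
time: 7.85
eef_pos: [0.4954, -0.3815, 0.023]
tcp_rot: [0.382, 0.924, 0.0, -0.0]
contact_force: [-1.2, -0.4, -0.3]
opening: 0.352
finger_force: 29.7
```

```bash
python3 -m pendant '[{"dx":0,"dy":0,"dz":0.05,"twist":0},{"dx":0,"dy":0,"dz":0.1,"twist":0},{"dx":0,"dy":0,"dz":0.1,"twist":0}]'; python3 -c "
from h import *
a=[ctrl.get_state() for _ in range(3)]
print([ (s['eef_pos'][2].round(4),s['contact_force'].round(1)) for s in a])"
```

```text
time: 8.22
eef_pos: [0.4955, -0.3817, 0.0223]
tcp_rot: [0.382, 0.924, -0.0, 0.0]
contact_force: [-0.2, -0.1, 0.4]
opening: 0.36
finger_force: 29.8
[(np.float64(0.0223), array([-0.2, -0.1,  0.4])), (np.float64(0.0223), array([-0.2, -0.1,  0.4])), (np.float64(0.0223), array([-0.2, -0.1,  0.4]))]
```

```bash
python3 -m pendant '[{"dx":0,"dy":0,"dz":0.05,"twist":0},{"dx":0,"dy":0,"dz":0.1,"twist":0},{"dx":0,"dy":0,"dz":0.1,"twist":0}]'
```

```text
time: 8.6
eef_pos: [0.4959, -0.382, 0.0222]
tcp_rot: [0.382, 0.924, -0.0, 0.001]
contact_force: [-0.9, 0.2, 5.7]
opening: 0.353
finger_force: 30.3
```

```bash
python3 -m pendant '[{"dx":0,"dy":0,"dz":-0.05,"twist":0},{"dx":0,"dy":0,"dz":-0.05,"twist":0},{"dx":0,"dy":0,"dz":-0.05,"twist":0},{"dx":0,"dy":0,"dz":-0.05,"twist":0},{"dx":0,"dy":0,"dz":-0.05,"twist":0}]' 85; python3 -m pendant '[{"dx":0,"dy":0,"dz":-2,"twist":0},{"dx":0,"dy":0,"dz":-5,"twist":0},{"dx":0,"dy":0,"dz":-9,"twist":0},{"dx":0,"dy":0,"dz":-12,"twist":0},{"dx":0,"dy":0,"dz":-12,"twist":0}]'; python3 - <<'E'
from h import *
c=shot('wrist','w5'); W=cloud(c)
print('stain',*[np.round(a,4) for a in blob(W,(.495,-.38),.055,.08,.03)])
go(.5018,.0425,.14)
E
```

```text
time: 9.22
eef_pos: [0.4953, -0.3815, 0.0214]
tcp_rot: [0.382, 0.924, 0.0, -0.0]
contact_force: [-0.4, -0.4, 0.9]
opening: 0.85
finger_force: 0.0
time: 9.85
eef_pos: [0.4974, -0.3835, 0.1469]
tcp_rot: [0.382, 0.924, -0.002, 0.004]
contact_force: [0.3, -0.2, -0.8]
opening: 0.853
finger_force: 0.0
stain [ 0.4965 -0.3807] [ 0.4974 -0.3819] 0.0141 1237 0.0661
d [29.62 30.47  0.28] yang 45.1 twist None tilt [-0.005 -0.    -1.   ] q6 -1.6 t 9.9
```

View pics/w5.png

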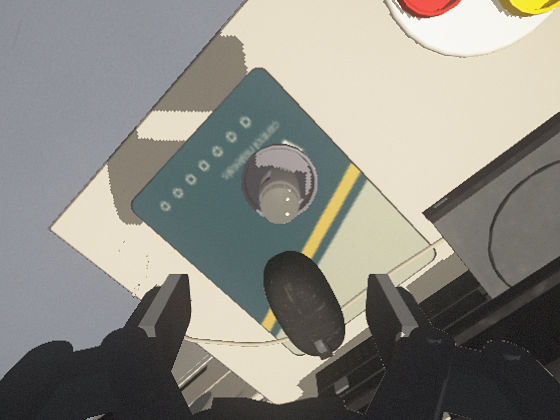

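The stain vial stands upright in the dish at (280,190). I'll go to the red vial next, keeping the same finger line and opening to 60 %.

```bash
python3 -m pendant '[{"dx":4,"dy":4,"dz":0,"twist":0},{"dx":8,"dy":8.2,"dz":0,"twist":0},{"dx":12,"dy":12.3,"dz":0,"twist":0},{"dx":16,"dy":16.5,"dz":0,"twist":0},{"dx":20,"dy":20.6,"dz":0,"twist":0},{"dx":24,"dy":24.7,"dz":0,"twist":0},{"dx":28,"dy":28.8,"dz":0,"twist":0},{"dx":29.6,"dy":30.5,"dz":1,"twist":0},{"dx":29.6,"dy":30.5,"dz":2,"twist":0},{"dx":29.6,"dy":30.5,"dz":2,"twist":0}]' 60; python3 -m pendant '[{"dx":0,"dy":0,"dz":0,"twist":0},{"dx":0,"dy":0,"dz":0,"twist":0}]';  python3 - <<'E'
from h import *
c=shot('wrist','w6'); W=cloud(c)
print('red',*[np.round(a,4) for a in blob(W,(.502,.0425),.044,.06,.02)])
print('blue',*[np.round(a,4) for a in blob(W,(.439,.0255),.044,.06,.02)])
go(.5018,.0425,.016)
E
```

```text
time: 11.15
eef_pos: [0.4998, 0.0431, 0.1195]
tcp_rot: [0.382, 0.924, -0.001, -0.002]
contact_force: [0.1, -0.1, 0.6]
opening: 0.6
finger_force: 0.0
time: 11.4
eef_pos: [0.5017, 0.0425, 0.1219]
tcp_rot: [0.383, 0.924, 0.0, 0.0]
contact_force: [0.1, 0.4, 0.4]
opening: 0.594
finger_force: 0.0
red [0.5004 0.0463] [0.5013 0.0453] 0.0121 972 0.0523
blue [0.4389 0.0292] [0.4387 0.0283] 0.0121 1086 0.0522
d [-0.02 -0.   10.59] yang 45.0 twist None tilt [-0.001  0.    -1.   ] q6 -0.9 t 11.45
```

View pics/w6.png

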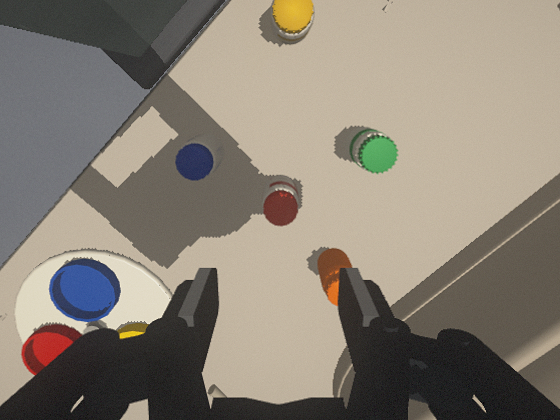

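Red is at (281,207), blue at (195,161), green at (378,154), yellow at (292,14) and orange at (333,272). Red lies on the centre line under the gripper, so I'll go down and grip it.

```bash
python3 -m pendant '[{"dx":0.1,"dy":0.1,"dz":3,"twist":0},{"dx":0.1,"dy":0.1,"dz":6.5,"twist":0},{"dx":0.1,"dy":0.1,"dz":9.5,"twist":0},{"dx":0.1,"dy":0.1,"dz":10.6,"twist":0},{"dx":0.1,"dy":0.1,"dz":10.6,"twist":0},{"dx":0.1,"dy":0.1,"dz":10.6,"twist":0}]'; python3 -m pendant '[{"dx":0,"dy":0,"dz":0,"twist":0},{"dx":0,"dy":0,"dz":0,"twist":0},{"dx":0,"dy":0,"dz":0,"twist":0},{"dx":0,"dy":0,"dz":0,"twist":0},{"dx":0,"dy":0,"dz":0,"twist":0}]' 15 25;python3 -m pendant '[{"dx":0,"dy":0,"dz":-1,"twist":0},{"dx":0,"dy":0,"dz":-4,"twist":0},{"dx":0,"dy":0,"dz":-8,"twist":0},{"dx":0,"dy":0,"dz":-10,"twist":0},{"dx":0,"dy":0,"dz":-10,"twist":0},{"dx":0,"dy":0,"dz":-10,"twist":0}]';python3 - <<'E'
from h import *
c=shot('wrist','w7')
W=cloud(c); s=c['state']; d=s['eef_pos']
print('top',*[np.round(a,4) for a in blob(W,d[:2],d[2]+.025,d[2]+.05,.02)], d[2])
go(.464,-.1975,d[2])
E
```

```text
time: 12.2
eef_pos: [0.5026, 0.0446, 0.017]
tcp_rot: [0.382, 0.924, 0.0, 0.001]
contact_force: [0.3, 0.4, 0.6]
opening: 0.6
finger_force: 0.0
time: 12.82
eef_pos: [0.5023, 0.0447, 0.0168]
tcp_rot: [0.382, 0.924, 0.0, 0.001]
contact_force: [-0.7, -0.4, 6.0]
opening: 0.287
finger_force: 24.6
time: 13.58
eef_pos: [0.5004, 0.045, 0.1144]
tcp_rot: [0.382, 0.924, -0.0, -0.001]
contact_force: [0.7, 0.6, 0.4]
opening: 0.289
finger_force: 24.6
top [0.4974 0.048 ] [0.4987 0.0466] 0.019 4028 0.1499 0.11441453342796902
d [-14.58 -19.72  -0.04] yang 45.1 twist None tilt [ 0.002 -0.002 -1.   ] q6 -0.9 t 13.62
```

View pics/w7.png

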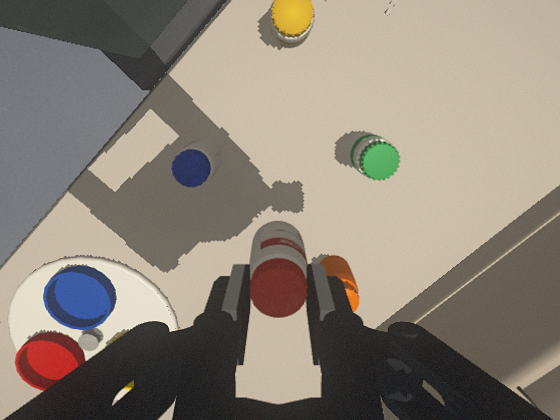

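The red vial is held upright, with its cap at (279,290). I'll carry it to the red cup.

```bash
python3 -m pendant '[{"dx":-2.2,"dy":-3,"dz":0,"twist":0},{"dx":-5.2,"dy":-7,"dz":0,"twist":0},{"dx":-8.2,"dy":-11,"dz":0,"twist":0},{"dx":-11.2,"dy":-15,"dz":0,"twist":0},{"dx":-13.6,"dy":-18.4,"dz":0,"twist":0},{"dx":-14.6,"dy":-19.7,"dz":0,"twist":0},{"dx":-14.6,"dy":-19.7,"dz":0,"twist":0},{"dx":-14.6,"dy":-19.7,"dz":0,"twist":0},{"dx":-14.6,"dy":-19.7,"dz":0,"twist":0}]';python3 - <<'E'
from h import *
c=shot('wrist','w8')
W=cloud(c); h=cv2.cvtColor(c['img'],cv2.COLOR_RGB2HSV)
P=W[(np.hypot(W[...,0]-.464,W[...,1]+.1975)<.04)&(W[...,2]>.015)&(W[...,2]<.024)&(h[...,1]>100)][:,:2]; print(circ(P),len(P))
go(.464,-.1975,.0265)
E
```

```text
time: 14.75
eef_pos: [0.4656, -0.1964, 0.1153]
tcp_rot: [0.381, 0.924, 0.0, -0.0]
contact_force: [-0.7, -0.7, -0.6]
opening: 0.286
finger_force: 24.6
(array([ 0.4638336 , -0.19757413]), np.float64(0.024979643614255552)) 803
d [ 0.05 -0.19  8.89] yang 45.2 twist None tilt [ 0.  0. -1.] q6 -1.39 t 14.8
```

View pics/w8.png

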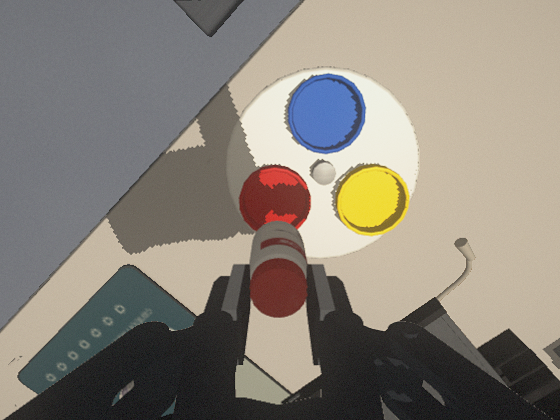

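The vial hangs over the red cup at (275,200), which the fit puts at (.4638, -.1976). I'll lower it.

```bash
python3 -m pendant '[{"dx":0,"dy":-0.2,"dz":3,"twist":0},{"dx":0,"dy":-0.2,"dz":6,"twist":0},{"dx":0,"dy":-0.2,"dz":8,"twist":0},{"dx":0,"dy":-0.2,"dz":8.6,"twist":0},{"dx":0,"dy":-0.2,"dz":8.8,"twist":0},{"dx":0,"dy":-0.2,"dz":8.8,"twist":0},{"dx":0,"dy":-0.2,"dz":8.8,"twist":0}]'; python3 -m pendant '[{"dx":0,"dy":0,"dz":0.05,"twist":0},{"dx":0,"dy":0,"dz":0.1,"twist":0},{"dx":0,"dy":0,"dz":0.1,"twist":0}]'
```

```text
time: 15.68
eef_pos: [0.4647, -0.1995, 0.0285]
tcp_rot: [0.382, 0.924, -0.0, 0.001]
contact_force: [-0.6, 0.0, -0.7]
opening: 0.287
finger_force: 24.6
time: 16.05
eef_pos: [0.4641, -0.1991, 0.0265]
tcp_rot: [0.382, 0.924, -0.0, 0.0]
contact_force: [-0.6, 0.2, 0.2]
opening: 0.286
finger_force: 24.6
```

```bash
python3 - <<'E'
from h import *
c=pickle.load(open('w8.pkl','rb'));W=cloud(c); h=cv2.cvtColor(c['img'],cv2.COLOR_RGB2HSV)
for x,y in((.4448,-.1275),(.515,-.146)):
    P=W[(np.hypot(W[...,0]-x,W[...,1]-y)<.035)&(W[...,2]>.015)&(W[...,2]<.024)&(h[...,1]>100)][:,:2]; print(circ(P),cv2.minEnclosingCircle(P.astype(np.float32)),len(P))
E
```

```text
(array([ 0.4446645 , -0.12787323]), np.float64(0.025075336463630336)) ((0.4445590674877167, -0.12779365479946136), 0.026640484109520912) 880
(array([ 0.51458166, -0.14601083]), np.float64(0.025218082898388915)) ((0.5150490403175354, -0.14594879746437073), 0.027193494141101837) 1129
```

```bash
python3 -m pendant '[{"dx":0,"dy":0,"dz":0.05,"twist":0},{"dx":0,"dy":0,"dz":0.1,"twist":0},{"dx":0,"dy":0,"dz":0.1,"twist":0}]'; python3 -m pendant '[{"dx":0,"dy":0,"dz":0.03,"twist":0},{"dx":0,"dy":0,"dz":0.05,"twist":0},{"dx":0,"dy":0,"dz":0.05,"twist":0}]'
```

```text
time: 16.42
eef_pos: [0.4643, -0.1993, 0.0259]
tcp_rot: [0.382, 0.924, -0.0, 0.0]
contact_force: [-1.1, 0.7, 2.1]
opening: 0.285
finger_force: 25.0
time: 16.8
eef_pos: [0.4645, -0.1995, 0.0259]
tcp_rot: [0.382, 0.924, -0.0, 0.0]
contact_force: [-1.7, 0.2, 6.5]
opening: 0.284
finger_force: 25.5
```

The vial is resting on the cup floor. I'll release it and move to the blue vial.

```bash
python3 -m pendant '[{"dx":0,"dy":0,"dz":-0.05,"twist":0},{"dx":0,"dy":0,"dz":-0.05,"twist":0},{"dx":0,"dy":0,"dz":-0.05,"twist":0},{"dx":0,"dy":0,"dz":-0.05,"twist":0}]' 60; python3 -m pendant '[{"dx":0,"dy":0,"dz":-2,"twist":0},{"dx":0,"dy":0,"dz":-5,"twist":0},{"dx":0,"dy":0,"dz":-8,"twist":0},{"dx":0,"dy":0,"dz":-10,"twist":0},{"dx":0,"dy":0,"dz":-10,"twist":0},{"dx":0,"dy":0,"dz":-10,"twist":0}]'; python3 - <<'E'
from h import *
c=shot('wrist','w9'); W=cloud(c)
print('red',*[np.round(a,4) for a in blob(W,(.464,-.1975),.05,.07,.02)])
go(.439,.0268,.12)
E
```

```text
time: 17.3
eef_pos: [0.4639, -0.199, 0.0253]
tcp_rot: [0.382, 0.924, 0.0, -0.0]
contact_force: [0.8, -1.1, -0.1]
opening: 0.594
finger_force: 0.0
time: 18.05
eef_pos: [0.4635, -0.1987, 0.1244]
tcp_rot: [0.382, 0.924, 0.0, -0.001]
contact_force: [-1.3, 0.1, 0.3]
opening: 0.602
finger_force: 0.0
red [ 0.4621 -0.1975] [ 0.4631 -0.1985] 0.0125 1072 0.0613
d [17.64 14.24  0.44] yang 45.1 twist None tilt [ 0.002 -0.    -1.   ] q6 -1.39 t 18.1
```

View pics/w9.png

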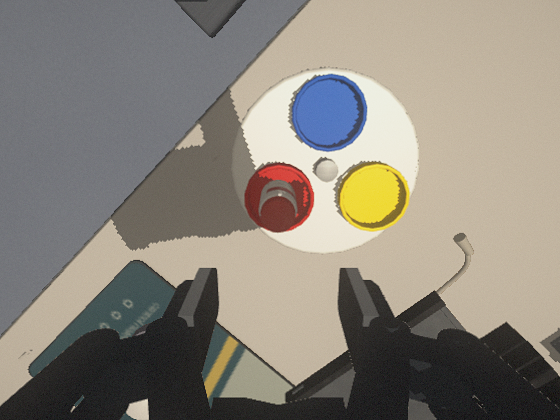

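The red vial stands upright in the red cup at (279,205). I'll go to the blue vial.

```bash
python3 -m pendant '[{"dx":4,"dy":3.2,"dz":0,"twist":0},{"dx":8.5,"dy":6.8,"dz":0,"twist":0},{"dx":13,"dy":10.4,"dz":0,"twist":0},{"dx":16.6,"dy":13.3,"dz":0.2,"twist":0},{"dx":17.6,"dy":14.2,"dz":0.4,"twist":0},{"dx":17.6,"dy":14.2,"dz":0.4,"twist":0},{"dx":17.6,"dy":14.2,"dz":0.4,"twist":0},{"dx":17.6,"dy":14.2,"dz":0.4,"twist":0}]'; python3 - <<'E'
from h import *
c=shot('wrist','w10'); W=cloud(c)
print('blue',*[np.round(a,4) for a in blob(W,(.439,.0268),.044,.06,.02)])
print('yellow',*[np.round(a,4) for a in blob(W,(.4207,.133),.044,.06,.02)])
go(.439,.0268,.0165)
E
```

```text
time: 19.1
eef_pos: [0.4401, 0.0245, 0.1215]
tcp_rot: [0.383, 0.924, -0.0, 0.0]
contact_force: [0.2, -0.3, 0.2]
opening: 0.602
finger_force: 0.0
blue [0.4377 0.0289] [0.4387 0.0281] 0.012 973 0.0523
yellow [0.4203 0.1354] [0.421  0.1359] 0.0121 1359 0.0523
d [ 0.23  0.08 10.51] yang 45.0 twist None tilt [-0. -0. -1.] q6 -0.96 t 19.15
```

```bash
python3 -m pendant '[{"dx":0.3,"dy":0.1,"dz":3,"twist":0},{"dx":0.3,"dy":0.1,"dz":6.5,"twist":0},{"dx":0.3,"dy":0.1,"dz":9.5,"twist":0},{"dx":0.3,"dy":0.1,"dz":10.5,"twist":0},{"dx":0.3,"dy":0.1,"dz":10.5,"twist":0},{"dx":0.3,"dy":0.1,"dz":10.5,"twist":0}]'; python3 -m pendant '[{"dx":0,"dy":0,"dz":0,"twist":0},{"dx":0,"dy":0,"dz":0,"twist":0},{"dx":0,"dy":0,"dz":0,"twist":0},{"dx":0,"dy":0,"dz":0,"twist":0},{"dx":0,"dy":0,"dz":0,"twist":0}]' 15 25;python3 -m pendant '[{"dx":0,"dy":0,"dz":-1,"twist":0},{"dx":0,"dy":0,"dz":-4,"twist":0},{"dx":0,"dy":0,"dz":-8,"twist":0},{"dx":0,"dy":0,"dz":-10,"twist":0},{"dx":0,"dy":0,"dz":-10,"twist":0},{"dx":0,"dy":0,"dz":-10,"twist":0}]';python3 - <<'E'
from h import *
c=shot('wrist','w11')
W=cloud(c); s=c['state']; d=s['eef_pos']
print('top',*[np.round(a,4) for a in blob(W,d[:2],d[2]+.025,d[2]+.05,.02)], d[2])
go(.4447,-.1277,d[2])
E
```

```text
time: 19.9
eef_pos: [0.4397, 0.0282, 0.0178]
tcp_rot: [0.382, 0.924, 0.0, 0.001]
contact_force: [-0.0, -0.4, -0.2]
opening: 0.6
finger_force: 0.0
time: 20.52
eef_pos: [0.4394, 0.0283, 0.0176]
tcp_rot: [0.382, 0.924, 0.0, 0.001]
contact_force: [-1.3, -0.7, 6.2]
opening: 0.279
finger_force: 24.7
time: 21.28
eef_pos: [0.4375, 0.0287, 0.1155]
tcp_rot: [0.382, 0.924, -0.0, -0.001]
contact_force: [-0.2, 0.0, -0.4]
opening: 0.281
finger_force: 24.5
top [0.4349 0.0314] [0.4357 0.0305] 0.0189 3985 0.1502 0.1154749895558971
d [-11.58 -10.55  -0.05] yang 45.1 twist None tilt [ 0.002 -0.001 -1.   ] q6 -0.95 t 21.32
```

View pics/w11.png

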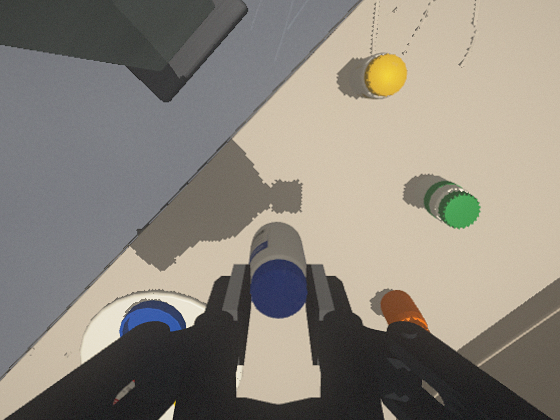

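The blue vial is held upright, with its cap at (279,288). I'll carry it to the blue cup.

```bash
python3 -m pendant '[{"dx":-2.5,"dy":-2.3,"dz":0,"twist":0},{"dx":-6,"dy":-5.5,"dz":0,"twist":0},{"dx":-9.5,"dy":-8.6,"dz":0,"twist":0},{"dx":-11.4,"dy":-10.4,"dz":0,"twist":0},{"dx":-11.6,"dy":-10.5,"dz":0,"twist":0},{"dx":-11.6,"dy":-10.5,"dz":0,"twist":0},{"dx":-11.6,"dy":-10.5,"dz":0,"twist":0},{"dx":-11.6,"dy":-10.5,"dz":0,"twist":0}]';python3 - <<'E'
from h import *
c=shot('wrist','w12')
W=cloud(c); h=cv2.cvtColor(c['img'],cv2.COLOR_RGB2HSV)
P=W[(np.hypot(W[...,0]-.4447,W[...,1]+.1277)<.035)&(W[...,2]>.015)&(W[...,2]<.024)&(h[...,1]>100)][:,:2]; print(circ(P),len(P))
go(.4447,-.1277,.0275)
E
```

```text
time: 22.32
eef_pos: [0.4462, -0.1268, 0.1164]
tcp_rot: [0.382, 0.924, 0.0, -0.0]
contact_force: [-0.4, 0.0, -0.1]
opening: 0.281
finger_force: 24.6
(array([ 0.44453585, -0.12738395]), np.float64(0.025040374606025834)) 641
d [ 0.07 -0.16  8.9 ] yang 45.1 twist None tilt [ 0.  0. -1.] q6 -1.28 t 22.38
```

```bash
python3 -m pendant '[{"dx":0,"dy":-0.1,"dz":3,"twist":0},{"dx":0,"dy":-0.1,"dz":6,"twist":0},{"dx":0,"dy":-0.1,"dz":8,"twist":0},{"dx":0,"dy":-0.1,"dz":8.6,"twist":0},{"dx":0,"dy":-0.1,"dz":8.9,"twist":0},{"dx":0,"dy":-0.1,"dz":8.9,"twist":0},{"dx":0,"dy":-0.1,"dz":8.9,"twist":0}]'; python3 -m pendant '[{"dx":0,"dy":0,"dz":0.05,"twist":0},{"dx":0,"dy":0,"dz":0.1,"twist":0},{"dx":0,"dy":0,"dz":0.1,"twist":0}]'; python3 -m pendant '[{"dx":0,"dy":0,"dz":0.05,"twist":0},{"dx":0,"dy":0,"dz":0.07,"twist":0},{"dx":0,"dy":0,"dz":0.07,"twist":0}]'
```

```text
time: 23.25
eef_pos: [0.4463, -0.1288, 0.0284]
tcp_rot: [0.382, 0.924, -0.0, 0.001]
contact_force: [0.0, -0.7, -0.9]
opening: 0.279
finger_force: 24.6
time: 23.62
eef_pos: [0.4459, -0.1286, 0.0268]
tcp_rot: [0.382, 0.924, -0.0, 0.0]
contact_force: [-0.3, -0.6, 1.6]
opening: 0.278
finger_force: 24.9
time: 24.0
eef_pos: [0.4462, -0.1289, 0.0267]
tcp_rot: [0.382, 0.924, -0.0, 0.001]
contact_force: [-1.5, 0.8, 5.6]
opening: 0.279
finger_force: 25.8
```

```bash
python3 -m pendant '[{"dx":0,"dy":0,"dz":-0.05,"twist":0},{"dx":0,"dy":0,"dz":-0.05,"twist":0},{"dx":0,"dy":0,"dz":-0.05,"twist":0},{"dx":0,"dy":0,"dz":-0.05,"twist":0}]' 60; python3 -m pendant '[{"dx":0,"dy":0,"dz":-2,"twist":0},{"dx":0,"dy":0,"dz":-5,"twist":0},{"dx":0,"dy":0,"dz":-8,"twist":0},{"dx":0,"dy":0,"dz":-10,"twist":0},{"dx":0,"dy":0,"dz":-10,"twist":0},{"dx":0,"dy":0,"dz":-10,"twist":0}]'; python3 - <<'E'
from h import *
c=shot('wrist','w13'); W=cloud(c)
print('blue',*[np.round(a,4) for a in blob(W,(.4455,-.128),.05,.07,.02)])
go(.47,.06,.125,45); go(.4209,.1345,.12)
E
```

```text
time: 24.5
eef_pos: [0.4454, -0.1283, 0.0261]
tcp_rot: [0.382, 0.924, 0.0, -0.0]
contact_force: [0.1, 0.0, 0.5]
opening: 0.603
finger_force: 0.0
time: 25.25
eef_pos: [0.445, -0.1281, 0.1253]
tcp_rot: [0.382, 0.924, 0.0, -0.001]
contact_force: [0.2, -0.1, 0.3]
opening: 0.595
finger_force: 0.0
blue [ 0.444  -0.1277] [ 0.4453 -0.1287] 0.0126 1071 0.0613
d [1.149e+01 1.509e+01 1.000e-02] yang 45.1 twist 0.06342404010007385 tilt [ 0.002 -0.001 -1.   ] q6 -1.29 t 25.3
d [20.23 16.9   0.53] yang 45.1 twist None tilt [ 0.002 -0.001 -1.   ] q6 -1.29 t 25.3
```

View pics/w13.png

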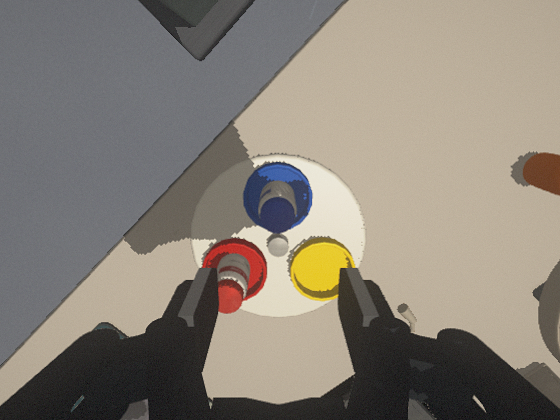

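Red stands at (231,270) and blue at (278,203), both upright in their own cups. The yellow cup at (323,268) is empty. I'll go to the yellow vial.

```bash
python3 -m pendant '[{"dx":3,"dy":4,"dz":0,"twist":0},{"dx":6.3,"dy":8.4,"dz":0,"twist":0},{"dx":9.5,"dy":12.6,"dz":0,"twist":0},{"dx":12.5,"dy":15.3,"dz":0,"twist":0},{"dx":17,"dy":16.3,"dz":0,"twist":0},{"dx":20.2,"dy":16.9,"dz":0.5,"twist":0},{"dx":20.2,"dy":16.9,"dz":0.5,"twist":0},{"dx":20.2,"dy":16.9,"dz":0.5,"twist":0},{"dx":20.2,"dy":16.9,"dz":0.5,"twist":0}]'; python3 - <<'E'
from h import *
c=shot('wrist','w14'); W=cloud(c)
print('yellow',*[np.round(a,4) for a in blob(W,(.4207,.134),.044,.06,.02)])
v,u=np.where((np.hypot(W[...,0]-.421,W[...,1]-.135)<.008)&(W[...,2]>.05)); print(u.mean(),v.mean(),np.median(c['img'][v,u],axis=0))
go(.4209,.1348,.0165)
E
```

```text
time: 26.42
eef_pos: [0.4226, 0.1331, 0.1213]
tcp_rot: [0.383, 0.924, -0.0, 0.0]
contact_force: [-0.6, 0.1, 0.2]
opening: 0.597
finger_force: 0.0
yellow [0.4198 0.1367] [0.4206 0.1359] 0.012 970 0.0523
277.5422222222222 283.2385185185185 [120.  98.  47.]
d [ 0.25  0.   10.49] yang 45.0 twist None tilt [-0. -0. -1.] q6 -0.71 t 26.48
```

```bash
python3 -m pendant '[{"dx":0.3,"dy":0,"dz":3,"twist":0},{"dx":0.3,"dy":0,"dz":6.5,"twist":0},{"dx":0.3,"dy":0,"dz":9.5,"twist":0},{"dx":0.3,"dy":0,"dz":10.5,"twist":0},{"dx":0.3,"dy":0,"dz":10.5,"twist":0},{"dx":0.3,"dy":0,"dz":10.5,"twist":0}]'; python3 -m pendant '[{"dx":0,"dy":0,"dz":0,"twist":0},{"dx":0,"dy":0,"dz":0,"twist":0},{"dx":0,"dy":0,"dz":0,"twist":0},{"dx":0,"dy":0,"dz":0,"twist":0},{"dx":0,"dy":0,"dz":0,"twist":0}]' 15 25;python3 -m pendant '[{"dx":0,"dy":0,"dz":-1,"twist":0},{"dx":0,"dy":0,"dz":-4,"twist":0},{"dx":0,"dy":0,"dz":-8,"twist":0},{"dx":0,"dy":0,"dz":-12,"twist":0},{"dx":0,"dy":0,"dz":-12,"twist":0},{"dx":0,"dy":0,"dz":-12,"twist":0}]';python3 - <<'E'
from h import *
c=shot('wrist','w15')
W=cloud(c); s=c['state']; d=s['eef_pos']
print('top',*[np.round(a,4) for a in blob(W,d[:2],d[2]+.025,d[2]+.05,.02)], d[2])
go(.48,.06,d[2]); go(.515,-.146,d[2])
E
```

```text
time: 27.22
eef_pos: [0.4212, 0.1359, 0.0177]
tcp_rot: [0.382, 0.924, 0.001, 0.001]
contact_force: [0.2, 1.0, 0.5]
opening: 0.604
finger_force: 0.0
time: 27.85
eef_pos: [0.4208, 0.136, 0.0175]
tcp_rot: [0.382, 0.924, 0.0, 0.001]
contact_force: [-0.8, -0.5, 6.0]
opening: 0.281
finger_force: 24.6
time: 28.6
eef_pos: [0.4192, 0.136, 0.1358]
tcp_rot: [0.382, 0.924, -0.0, -0.0]
contact_force: [-0.3, -0.3, -0.4]
opening: 0.279
finger_force: 24.6
top [0.4169 0.1385] [0.4174 0.1378] 0.0188 3965 0.1706 0.1358193693753491
d [-9.7  -1.05 -0.09] yang 45.1 twist None tilt [ 0.002 -0.002 -1.   ] q6 -0.7 t 28.65
d [-26.73 -13.16  -0.09] yang 45.1 twist None tilt [ 0.002 -0.002 -1.   ] q6 -0.7 t 28.65
```

View pics/w15.png

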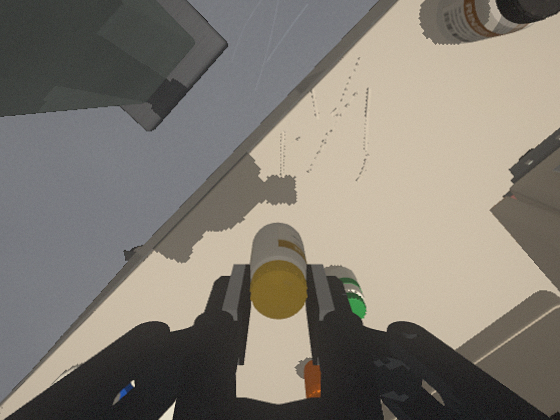

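The yellow vial is held upright, with its cap at (279,289). I'll carry it to the yellow cup.

```bash
python3 -m pendant '[{"dx":-4,"dy":-2,"dz":0,"twist":0},{"dx":-9,"dy":-4.4,"dz":0,"twist":0},{"dx":-14,"dy":-6.9,"dz":0,"twist":0},{"dx":-19,"dy":-9.4,"dz":0,"twist":0},{"dx":-24,"dy":-11.8,"dz":0,"twist":0},{"dx":-26.7,"dy":-13.2,"dz":0.5,"twist":0},{"dx":-26.7,"dy":-13.2,"dz":1.5,"twist":0},{"dx":-26.7,"dy":-13.2,"dz":2,"twist":0},{"dx":-26.7,"dy":-13.2,"dz":2,"twist":0},{"dx":-26.7,"dy":-13.2,"dz":2,"twist":0}]';python3 - <<'E'
from h import *
c=shot('wrist','w16')
W=cloud(c); h=cv2.cvtColor(c['img'],cv2.COLOR_RGB2HSV)
P=W[(np.hypot(W[...,0]-.515,W[...,1]+.146)<.035)&(W[...,2]>.015)&(W[...,2]<.024)&(h[...,1]>100)][:,:2]; print(circ(P),len(P))
go(.515,-.146,.0275)
E
```

```text
time: 29.9
eef_pos: [0.5156, -0.145, 0.1164]
tcp_rot: [0.381, 0.924, 0.0, 0.0]
contact_force: [0.1, -0.4, -0.4]
opening: 0.276
finger_force: 24.6
(array([ 0.51475884, -0.1456304 ]), np.float64(0.024981733274851783)) 831
d [ 0.01 -0.11  8.92] yang 45.1 twist None tilt [-0.001  0.    -1.   ] q6 -1.25 t 29.95
```

```bash
python3 -m pendant '[{"dx":0,"dy":-0.1,"dz":3,"twist":0},{"dx":0,"dy":-0.1,"dz":6,"twist":0},{"dx":0,"dy":-0.1,"dz":8,"twist":0},{"dx":0,"dy":-0.1,"dz":8.6,"twist":0},{"dx":0,"dy":-0.1,"dz":8.9,"twist":0},{"dx":0,"dy":-0.1,"dz":8.9,"twist":0},{"dx":0,"dy":-0.1,"dz":8.9,"twist":0}]'; python3 -m pendant '[{"dx":0,"dy":0,"dz":0.05,"twist":0},{"dx":0,"dy":0,"dz":0.1,"twist":0},{"dx":0,"dy":0,"dz":0.1,"twist":0}]'; python3 -m pendant '[{"dx":0,"dy":0,"dz":0.05,"twist":0},{"dx":0,"dy":0,"dz":0.07,"twist":0},{"dx":0,"dy":0,"dz":0.07,"twist":0}]'
```

```text
time: 30.82
eef_pos: [0.5156, -0.147, 0.0283]
tcp_rot: [0.382, 0.924, -0.0, 0.001]
contact_force: [0.7, 0.8, -0.0]
opening: 0.279
finger_force: 24.6
time: 31.2
eef_pos: [0.5152, -0.1469, 0.0267]
tcp_rot: [0.382, 0.924, -0.0, 0.0]
contact_force: [-0.7, -0.5, 0.7]
opening: 0.277
finger_force: 24.9
time: 31.58
eef_pos: [0.5155, -0.1471, 0.0266]
tcp_rot: [0.382, 0.924, -0.0, 0.0]
contact_force: [-1.7, 0.8, 4.7]
opening: 0.279
finger_force: 25.7
```

```bash
python3 -m pendant '[{"dx":0,"dy":0,"dz":-0.05,"twist":0},{"dx":0,"dy":0,"dz":-0.05,"twist":0},{"dx":0,"dy":0,"dz":-0.05,"twist":0},{"dx":0,"dy":0,"dz":-0.05,"twist":0}]' 55; python3 -m pendant '[{"dx":0,"dy":0,"dz":-2,"twist":0},{"dx":0,"dy":0,"dz":-5,"twist":0},{"dx":0,"dy":0,"dz":-9,"twist":0},{"dx":0,"dy":0,"dz":-13,"twist":0},{"dx":0,"dy":0,"dz":-15,"twist":0},{"dx":0,"dy":0,"dz":-15,"twist":0},{"dx":0,"dy":0,"dz":-15,"twist":0}]'; python3 - <<'E'
from h import *
c=shot('wrist','w17'); W=cloud(c)
for n,xy in dict(red=(.464,-.199),blue=(.4455,-.128),yellow=(.515,-.146)).items(): print(n,*[np.round(a,4) for a in blob(W,xy,.05,.07,.02)])
c=shot('scene','s2')
cv2.imwrite('pics/s2c.png',cv2.resize(c['img'][140:320,150:420,::-1],None,fx=2.8,fy=2.8,interpolation=cv2.INTER_CUBIC))
cv2.imwrite('pics/both.png',np.hstack([cv2.resize(c['img'][140:320,150:420,::-1],(420,280)),cv2.resize(cv2.imread('pics/w17.png'),(373,280))]))
E
```

```text
time: 32.08
eef_pos: [0.5148, -0.1467, 0.0259]
tcp_rot: [0.382, 0.924, 0.0, -0.0]
contact_force: [0.0, -0.5, -0.8]
opening: 0.554
finger_force: 0.0
time: 32.95
eef_pos: [0.5142, -0.1464, 0.1747]
tcp_rot: [0.382, 0.924, 0.0, -0.001]
contact_force: [-0.9, 0.2, 0.4]
opening: 0.553
finger_force: 0.0
red [ 0.4634 -0.1967] [ 0.4636 -0.1981] 0.0125 774 0.0613
blue [ 0.4457 -0.1281] [ 0.4457 -0.1284] 0.0126 856 0.0613
yellow [ 0.5142 -0.1462] [ 0.515  -0.1469] 0.0125 746 0.0613
```

View pics/both.png

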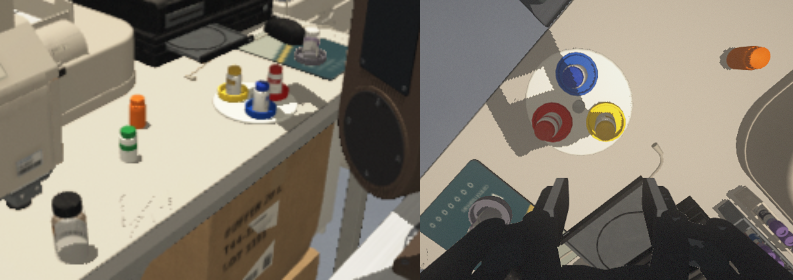

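The three control vials stand upright in their own cups: blue (260,100), red (277,82) and yellow (235,82). The stain vial stands in the dish at (309,45). Green (128,145), orange (138,112) and black (69,228) haven't been touched, and the gripper is clear, so I'll hand the job in.

```bash
python3 -c "
from plant import ctrl
print(ctrl.sign_off())"
```

```text
the job is handed in; nothing more can be done
None
```

The job is handed in at about 33 s: the stain vial stands in the grey dish, red, blue and yellow were placed in that order in their own cups, all upright, and the green- and black-capped vials were not touched.

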